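Start a strip reading on the analyser

TASK

Start a reading with closed fingers only: first switch the analyser on by pressing down the raised far end of the power rocker, then push the strip cassette standing half out of the bay fully home against its stop, then press the square lock key fully down, where it stays, and last press the bar-shaped start key fully down for a moment and let it come up again. Do not pick up or lift the cassette, do not press the round stop key, and do not press start before all the rest is done. Leave everything else on and around the analyser as it stands.

Things in the scene. Friction and masses are not known exactly. Their poses are not given: they have to be found in the camera images.
- analyser: The strip analyser, fixed to the bench: a white box 260 (x) x 280 (y) x 85 mm high. Origin under its centre at bench level; x points from its front face (towards the robot, at x = -130 mm) to its back, y to the left as the robot sees it, z up.
- bay_mouth (a point): Middle of the bay's floor at the analyser's front face (y = +45 mm in its frame), 12 mm above the bench; axes as the analyser's. The bay is a slot 88 mm wide, ceiling 55 mm above the bench, stop 115 mm in. A black loading tray 12 mm thick reaches 110 mm out of it towards the robot, with rails 24 mm high (from the bench) at both sides.
- panel (a point): Middle of the key panel on the analyser's top, 85 mm above the bench; axes as the analyser's. Four controls of the same brushed aluminium stand in one row along y, at y = -99, -33, +33 and +99 mm from here, aligned with the analyser: rocker, square, bar, round. Which one has which place changes from start to start.
- cassette: Black strip cassette in the bay, loose, 0.14 to 0.28 kg: tray 84 mm wide, 150 mm long, 30 mm high, with an end plate at the robot's side 10 mm thick, 84 mm wide, top 66 mm above the bench. Origin at the centre of its underside, 12 mm above the bench; axes as the analyser's. Starts 40 to 65 mm short of home.
- cassette_end (a point): Centre of the outer (robot-side) face of the cassette's end plate, 47 mm above the bench. Pushed along the analyser's +x the cassette slides, 2 mm play at each side, 1 to 4 N of friction. Home against the stop, this point is 165 mm before the analyser's origin (x = -165 mm in its frame): the end plate then still stands 35 mm out of the front face.
- rocker_press (a point): Point on top of the power rocker's far half, 21 mm from its pivot; moves with it. The rocker is a flat paddle 60 (along the analyser's x) x 36 mm, pivot at mid-length, its top 101 mm above the bench there. Off: far end (+x) up 10 degrees. On: far end down 10 degrees, this point 7.5 mm lower. About 2 N here tips it; it stays where left.
- rocker (a joint): Rocker angle, rad: 0 off (far end up), 0.36 fully on (far end down), against a stop.
- lock_top (a point): Centre of the top face of the square lock key, 28 x 28 mm, 101 mm above the bench when up; moves with the key. Pressed, it slides down 6 mm against about 2.5 N to a stop and stays down.
- lock (a joint): Travel of the square lock key, m: 0 up, 0.006 fully down.
- start_top (a point): Centre of the top face of the start key, a long bar 54 (along the analyser's x) x 16 mm, 101 mm above the bench when up; moves with the key. Spring return: 1.2 N to begin, 4.8 N when fully down (6 mm), then a stop.
- start (a joint): Travel of the bar-shaped start key, m: 0 up, 0.006 fully down.
- stop_top (a point): Centre of the top face of the round stop key, 30 mm across, 101 mm above the bench when up, sprung like the start key. Not to be pressed.
- stop (a joint): Travel of the round stop key, m: 0 up, 0.006 fully down.
- spare: The spare strip cassette, same make as the one in the bay, lying on the bench beside the loading tray. 150 x 84 mm, end plate 54 mm high. Origin at the centre of its underside. Bystander.
- jar: Small clear capped jar, 44 mm across, 55 mm tall, standing on the analyser's top behind the controls. Origin at the centre of its underside. Bystander.
- vial: Amber capped vial, 32 mm across, 60 mm tall, standing on the bench left of the loading tray. Origin at the centre of its underside. Bystander.
- tube_rack: White rack of capped tubes, 130 x 50 x 86 mm, on the bench left of the analyser. Origin at the centre of its underside. Bystander.
- tip_box: Blue tip box with clear cover, 85 x 120 x 67 mm, on the bench right of the analyser. Origin at the centre of its underside. Bystander.
- pipette: White pipette lying on the bench to the right, 245 mm long, 26 mm high. Origin at the centre of its underside. Bystander.
- reagent: White capped bottle, 56 mm across, 85 mm tall, on the bench at the right side of the analyser, near its front. Origin at the centre of its underside. Bystander.

How it is judged:
On the way, in this order (a step that is already met when the one before it is completed fails the run):
1. the power rocker is switched on (value of joint rocker above 0.3 rad), for 0.1 s.
2. the cassette is pushed home (x of cassette_end in the frame of analyser above -0.169 m), for 0.1 s.
3. the square lock key is down (value of joint lock above 0.0045 m), for 0.1 s.
4. the bar-shaped start key is pressed down (value of joint start above 0.0045 m), for 0.1 s.
At the end, for the whole second after the job is handed in: Rocker on (over 0.30 of 0.36 rad), cassette at rest within 4 mm of its stop, square lock key down (over 4.5 of 6 mm), start and stop keys up again (under 1 mm) (value of joint rocker above 0.3 rad and x of cassette_end in the frame of analyser above -0.169 m and value of joint lock above 0.0045 m and value of joint each of start, stop below 0.001 m and linear speed of cassette below 0.01 m/s); the robot touches nothing.
It fails at once if the start key is pressed (over 2.5 mm) before rocker, cassette and lock key are done (value of joint start above 0.0025 m and (value of joint rocker below 0.29 rad or x of cassette_end in the frame of analyser below -0.17 m or value of joint lock below 0.0043 m)).
It fails at once if the round stop key is pressed (over 2.5 mm) (value of joint stop above 0.0025 m).
It fails at once if the cassette is lifted over 12 mm or tipped over 0.15 rad (height (world z) of cassette_end above 0.059 m or angle between cassette_end's own z axis and vertical above 0.15 rad).
It fails at once if a bystander is moved over 25 mm or tipped over (distance of any of spare, jar, vial, tube_rack, tip_box, pipette, reagent from where it was at the start of the episode above 0.025 m or angle between any of spare, jar, vial, tube_rack, tip_box, pipette, reagent's own z axis and vertical above 0.4 rad).
It also fails if it takes over 48 s, if anything falls off the work surface, if the arm or the gripper's body presses on something with over 40 N, if the wrist force passes 120 N, or if a joint passes its speed limit or range.

ROBOT

A 7-joint arm with a two-finger parallel gripper is mounted at the origin on the work surface. World frame = base frame: x ahead of the robot, y to its left, z up, the work surface at z = 0. Lengths are in m, angles in rad, forces in N, time in s.
With the tool pointing down it reaches from about 0.4 to 0.9 m from the base axis. Payload 5.5 kg.
Tool frame: the origin (TCP) lies on the centre line of the jaws, within the pads' length; the fingertips stand 19 mm ahead of it and the grasp point (between the pads) is the TCP (arm.tips_ahead is the distance from the TCP to the fingertips, in m); z points along the fingers, y is the line along which they close (so a half turn about z gives the same grasp; the last joint's range is limited). The gripper opens to 85 mm and grips with 20 to 120 N. Pads are 22 mm wide; open, the fingers measure 114 mm over their backs; the gripper's body (76 mm by 85 mm) begins 54 mm behind the grasp point. The pads swing forward as they close: fully open they stand 13 mm farther back than shut.
Start: joints at [-1.003, 0.501, -0.427, 1.55, 0.221, 1.138, -0.21], TCP at [0.195, 0.62, 0.222] pointing down, gripper open.
Joint ranges: [-2.88, 2.88], [-0.31, 2.03], [-1.54, 1.56], [0.2, 2.42], [-1.41, 4.55], [0.19, 2.02], [-2.57, 2.57]. Speed limits (rad/s): [2.57, 2.57, 3.14, 3.14, 3.14, 3.14, 3.14].

INTERFACE

Orientations are given as a unit quaternion [w, x, y, z].
In Python, from plant import arm, optics, order, finder gives the robot as it stands.
- The arm moves only by the shell command python3 -m handwheel 'ROWS'. ROWS is a JSON object of lists of equal length, an entry for each row: "linear": the shift along the world's x, y, z in cm, a list of three; "angular": the turn, a rotation vector about the world's x, y, z in degrees, a list of three; "grip": the finger opening in cm, from 0 to 8.54. A call has 1 to 12 rows; each row is the pose to reach, as a shift and turn from the pose commanded when the call began; what a row does not reach only later rows make up. A row lasts 1/12 s, in which the tool goes at most 41.7 mm and 7.16 degrees, less where a joint would pass 70% of its speed; a pose out of reach is approached as far as the arm can. A call with a gripper value outside its range is refused whole. The fingers move at their own pace and stop on an object; the grip force is fixed at half the most. Time passes only in rows, so rows that repeat a pose let the fingers close. It gives the time, the measured TCP pose, the force, the opening and the grip force at its end, in the units of the state.
- arm.state(): the state, without advancing time (a new reading comes with each control period).
- optics.capture(name): name is "side" or "top"; returns a dict with "pixels" (384x512x3 uint8, red, green, blue), "z_map" (384x512 float32, m along the optical axis (not along the pixel's ray), 0 where there is no reading), "camera_matrix" (3x3 intrinsics, pixels), "rvec" (rotation vector, rad) and "tvec" (3), from world to camera coordinates, as OpenCV has them. Camera axes: x right, y down, z forward; pixel columns grow to the right and rows downward; lengths in m; the calibration is good to about 2 mm. A picture is of the moment at which its call begins.
- order.job_done(): hands the job in; it is judged then, once.
Trained networks look in a picture, given as the dict that the camera call returned (one of the last four; its "shot" number tells which), for a name from the list of things; names that differ only in an ending like _2 or _b are one class to them, and where a whole thing is asked for, a point or a joint stands for the part that bears it (a point fixed in the world has none). Each returns a list of dicts, best first, with "p" (0 to 1); they miss things now and then, are a little off and sometimes report something else, mostly with a low value. They report only what shows in the picture. A call takes as long as a camera call.
- finder.look_for(picture, label): "centre" ([column, row] in pixels, amid what is visible of it).
- finder.silhouettes(picture, label): "region" (384x512 bool, what is visible of it) and "centre" ([column, row] in pixels, amid what is visible of it).
- finder.landmark_of(picture, label): "centre" ([column, row] in pixels: a listed point, or the origin of a listed thing).
The state is a dict: "time": time; "joints": joint angles; "qd": joint speeds; "tau": joint torques, N m; "position": TCP position; "orientation": TCP orientation; "ft_force": force on the tool from outside, world axes, zero at the start; "ft_torque": the same for the moment, N m; "width": opening from 0.0 (shut) to 1.0 (fully open); "grip_force": force on a finger pad.
Only numpy, scipy, OpenCV 4.12 (cv2) and the standard library are available. Lean on these libraries where they do the work, as an engineer would, in place of code of your own. Each camera call takes 0.05 s, during which the arm holds its last target. There are 200 camera calls.

## Working session

There is one attempt and no reset: what is moved stays moved. The work goes in short steps, Python scripts to look and compute and a shell command to move; the robot and the scene stay as the last step left them, time stands still between calls to the robot, and variables do not carry over. Pictures are saved under pics/ and viewed, at most 10 in all, crops included, and the job is handed in when it is done.

```bash
mkdir -p pics; cat > h.py <<'E'
import numpy as np, cv2
from plant import arm, optics, order, finder
def world(p,uv,z=None):
    R=cv2.Rodrigues(np.array(p["rvec"],float))[0];t=np.array(p["tvec"],float).ravel();K=np.array(p["camera_matrix"])
    ray=np.linalg.inv(K)@[uv[0],uv[1],1.]
    c=-R.T@t;d=R.T@ray
    if z is None: s=p["z_map"][int(round(uv[1])),int(round(uv[0]))]
    else: s=(z-c[2])/d[2]
    return c+s*d
E
python3 - <<'E'
from h import *
np.set_printoptions(precision=4,suppress=True)
Z=dict(bay_mouth=.012,panel=.085,cassette_end=.047,rocker_press=.105,lock_top=.101,start_top=.101,stop_top=.101,analyser=0,jar=.085,reagent=0)
for n in("top","side"):
    p=optics.capture(n);cv2.imwrite(f"pics/{n}0.png",p["pixels"][:,:,::-1])
    for l,z in Z.items():
        for r in finder.landmark_of(p,l)[:2]:
            print(n,l,round(r["p"],2),np.round(r["centre"]),world(p,r["centre"],z),world(p,r["centre"]))
s=arm.state();print(s["time"],s["position"],s["orientation"],s["width"])
E
```

```text
top panel 0.93 [250. 177.] [0.6388 0.0334 0.085 ] [0.6387 0.0334 0.0859]
top panel 0.35 [294. 163.] [ 0.6726 -0.0654  0.085 ] [ 0.6696 -0.0637  0.1055]
top cassette_end 0.69 [238. 249.] [0.4734 0.0607 0.047 ] [0.4701 0.0632 0.0136]
top cassette_end 0.25 [197. 246.] [0.4783 0.157  0.047 ] [0.4788 0.1561 0.0517]
top rocker_press 0.72 [296. 162.] [ 0.6726 -0.0681  0.105 ] [ 0.6726 -0.0681  0.1051]
top rocker_press 0.39 [250. 177.] [0.6362 0.033  0.105 ] [0.6382 0.0338 0.0859]
top lock_top 0.48 [269. 176.] [ 0.6403 -0.0085  0.101 ] [ 0.64   -0.0085  0.103 ]
top lock_top 0.21 [253. 161.] [0.6735 0.0264 0.101 ] [0.6756 0.0268 0.087 ]
top start_top 0.36 [237. 249.] [0.4774 0.0583 0.101 ] [0.4737 0.0611 0.0638]
top stop_top 0.43 [238. 180.] [0.6291 0.0588 0.101 ] [0.629  0.0588 0.1013]
top analyser 0.97 [252. 160.] [0.6898 0.0331 0.    ] [0.6769 0.0299 0.0844]
top analyser 0.46 [194. 244.] [0.4778 0.172  0.    ] [0.4829 0.1606 0.0582]
top jar 0.79 [286. 124.] [ 0.7618 -0.0472  0.085 ] [ 0.7474 -0.0439  0.1402]
top jar 0.36 [339. 149.] [ 0.7073 -0.1681  0.085 ] [ 0.7103 -0.1714  0.0693]
side 
[... 173 characters left out ...]
300. 194.] [ 0.6775 -0.0561  0.105 ] [ 0.6775 -0.0561  0.105 ]
side lock_top 0.66 [274. 183.] [0.6492 0.0003 0.101 ] [ 0.6488 -0.0002  0.1016]
side start_top 0.51 [238. 150.] [0.6343 0.1393 0.101 ] [0.6419 0.1542 0.0874]
side start_top 0.34 [298. 195.] [ 0.6761 -0.0546  0.101 ] [ 0.6742 -0.0567  0.1039]
side stop_top 0.67 [255. 170.] [0.6334 0.0568 0.101 ] [0.6327 0.0556 0.1022]
side analyser 0.81 [279. 199.] [0.6904 0.0329 0.    ] [ 0.6413 -0.0337  0.0869]
side jar 0.88 [333. 184.] [ 0.7743 -0.0522  0.085 ] [ 0.7568 -0.0683  0.107 ]
side reagent 0.68 [298. 269.] [ 0.6176 -0.1556  0.    ] [ 0.5982 -0.176   0.0427]
1.1 [0.195  0.62   0.2215] [-0.      0.1518  0.9884 -0.    ] 0.998739038354145
```

View pics/top0.png

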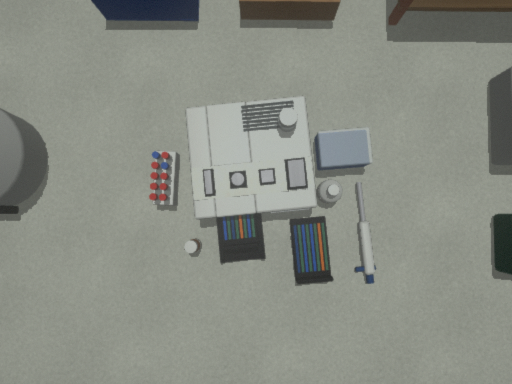

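View pics/side0.png

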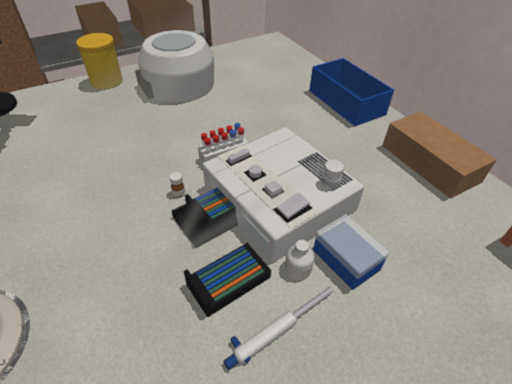

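The pictures show, left to right, the bar (208,182), round (238,180), square (267,176) and rocker (297,173) on a slightly yawed analyser. The cassette end plate is near (240,258). Next I fit the analyser's pose from the depth map.

```bash
python3 - <<'E'
from h import *
np.set_printoptions(precision=4,suppress=True)
p=optics.capture("top")
R=cv2.Rodrigues(np.array(p["rvec"],float))[0];t=np.array(p["tvec"],float).ravel();K=np.array(p["camera_matrix"])
v,u=np.mgrid[:384,:512];s=p["z_map"]
W=((np.stack([u,v,np.ones_like(u)],-1)@np.linalg.inv(K).T)*s[...,None]-t)@R
box=(u>180)&(u<318)&(v>90)&(v<222)&(s>0)
m=box&(abs(W[...,2]-.085)<.006)
print("top z",np.median(W[m][:,2]))
m=cv2.morphologyEx((box&(W[...,2]>.078)).astype(np.uint8),cv2.MORPH_OPEN,np.ones((5,5)))>0
r=cv2.minAreaRect(W[m][:,:2].astype(np.float32)*1000);print("rect",r)
k=(box&(W[...,2]>.094)&(W[...,2]<.115)&(v>150)).astype(np.uint8)
n,lab,st,_=cv2.connectedComponentsWithStats(k)
for i in range(1,n):
    if st[i,4]>20:
        q=W[lab==i];print(st[i,:5],q.mean(0),(q[:,:2].min(0)+q[:,:2].max(0))/2,q[:,2].max())
# cassette end plate top
e=(u>210)&(u<270)&(v>212)&(v<275)&(W[...,2]>.056)&(W[...,2]<.072)&(s>0)
q=W[e];print("plate",e.sum(),q.mean(0),cv2.minAreaRect(q[:,:2].astype(np.float32)*1000))
E
```

```text
top z 0.0853720313697087
rect ((686.8695068359375, 34.8572998046875), (260.1626892089844, 280.1805419921875), 6.822974681854248)
[287 159  19  28 434] [ 0.6487 -0.0692  0.1012] [ 0.6491 -0.0689] 0.1073664204503314
[260 169  14  14 157] [ 0.6407 -0.0037  0.1007] [ 0.6415 -0.0034] 0.10496293776108696
[204 170   9  25 179] [0.6253 0.1265 0.1008] [0.6249 0.1265] 0.10420462470675537
[231 173  14  13 141] [0.6328 0.0615 0.101 ] [0.6324 0.0612] 0.10435762196163358
plate 179 [0.4827 0.0549 0.0653] ((513.609619140625, 62.317726135253906), (78.08023834228516, 91.61072540283203), 6.842541217803955)
```

Fit: centre (0.687, 0.035), yaw 6.8°, size 260×280 as specified. Keys (world xy):
- rocker (0.649, -0.069)
- lock (0.641, -0.0035)
- stop (0.633, 0.061)
- start (0.625, 0.1265)

Next I move to above the rocker's far half at about (0.670, -0.067), turning +24.3° and closing the fingers.

```bash
python3 -m handwheel '{"linear":[[2,-3,0],[4,-6,0],[6,-9,0],[8,-12,0],[10,-15,0],[12,-18,0],[14,-21,0],[16,-24,0],[18,-27,0],[20,-30,0],[22,-33,0],[24,-35,0]],"angular":[[0,0,2],[0,0,4],[0,0,6],[0,0,8],[0,0,10],[0,0,12],[0,0,14],[0,0,16],[0,0,18],[0,0,20],[0,0,22],[0,0,24.3]],"grip":[0,0,0,0,0,0,0,0,0,0,0,0]}'
```

```text
time: 2.15
position: [0.4361, 0.2666, 0.2217]
orientation: [0.0, -0.059, 0.998, -0.001]
ft_force: [0.5, 0.1, -0.4]
width: 0.002
grip_force: 0.0
```

```bash
python3 -m handwheel '{"linear":[[2,-3,0],[4,-6,0],[6,-9,0],[8,-12,0],[10,-15,0],[12,-18,0],[14,-21,0],[16,-24,0],[18,-27,0],[20,-30,-1],[22,-32,-3],[23.6,-33.7,-4]],"angular":[[0,0,0],[0,0,0],[0,0,0],[0,0,0],[0,0,0],[0,0,0],[0,0,0],[0,0,0],[0,0,0],[0,0,0],[0,0,0],[0,0,0]],"grip":[0,0,0,0,0,0,0,0,0,0,0,0]}'
```

```text
time: 3.15
position: [0.6715, -0.0703, 0.1798]
orientation: [-0.0, -0.058, 0.998, -0.001]
ft_force: [0.2, -0.4, -0.6]
width: -0.001
grip_force: 0.0
```

```bash
python3 -m handwheel '{"linear":[[0,0.3,-2],[0,0.3,-4],[0,0.3,-5],[0,0.3,-5.3],[0,0.3,-5.6],[0,0.3,-5.8],[0,0.3,-6.0],[0,0.3,-6.1],[0,0.3,-6.2],[0,0.3,-6.3],[0,0.3,-6.3],[0,0.3,-6.3]],"angular":[[0,0,0],[0,0,0],[0,0,0],[0,0,0],[0,0,0],[0,0,0],[0,0,0],[0,0,0],[0,0,0],[0,0,0],[0,0,0],[0,0,0]],"grip":[0,0,0,0,0,0,0,0,0,0,0,0]}'
```

```text
time: 4.15
position: [0.6711, -0.064, 0.1187]
orientation: [0.0, -0.06, 0.998, -0.0]
ft_force: [-0.3, 0.4, -0.5]
width: -0.001
grip_force: 0.0
```

```bash
python3 -m handwheel '{"linear":[[0,-0.2,-0.1],[0,-0.2,-0.2],[0,-0.2,-0.3],[0,-0.2,-0.4],[0,-0.2,-0.4],[0,-0.2,-0.4]],"angular":[[0,0,0],[0,0,0],[0,0,0],[0,0,0],[0,0,0],[0,0,0]],"grip":[0,0,0,0,0,0]}'
```

```text
time: 4.65
position: [0.6709, -0.0659, 0.1143]
orientation: [-0.0, -0.06, 0.998, 0.0]
ft_force: [-0.0, -0.6, -0.6]
width: 0.001
grip_force: 0.0
```

```bash
python3 - <<'E'
from h import *
p=optics.capture("side");i=p["pixels"][120:250,190:360,::-1]
cv2.imwrite("pics/s1.png",cv2.resize(i,None,fx=4,fy=4,interpolation=cv2.INTER_CUBIC))
E
```

```text
(no output)
```

View pics/s1.png

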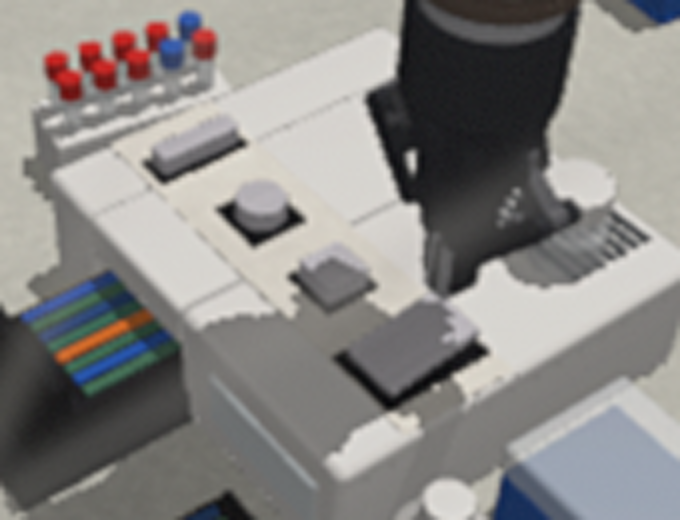

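The fingertip is at crop (440,290), at the far-left corner of the rocker, so I can't tell whether it has contact. I'll check the rocker's tilt from depth.

```bash
cat >> h.py <<'E'
def cloud(p):
    R=cv2.Rodrigues(np.array(p["rvec"],float))[0];t=np.array(p["tvec"],float).ravel();K=np.array(p["camera_matrix"])
    v,u=np.mgrid[:384,:512]
    return ((np.stack([u,v,np.ones_like(u)],-1)@np.linalg.inv(K).T)*p["z_map"][...,None]-t)@R
def local(W,c=(.687,.035),a=6.82):
    a=np.radians(a);d=W[...,:2]-np.array(c)
    return np.stack([d@[np.cos(a),np.sin(a)],d@[-np.sin(a),np.cos(a)],W[...,2]],-1)
E
python3 - <<'E'
from h import *
np.set_printoptions(precision=4,suppress=True)
s=arm.state();print(s["position"],local(s["position"]),s["ft_force"])
p=optics.capture("side");L=local(cloud(p))
tip=s["position"]-[0,0,.019]
print("tip px",cv2.projectPoints(np.array([tip]),np.array(p["rvec"]),np.array(p["tvec"]),np.array(p["camera_matrix"]),None)[0])
for x in np.arange(-.08,.01,.008):
    m=(abs(L[...,0]-x)<.004)&(abs(L[...,1]+.099)<.014)&(L[...,2]>.07)
    q=L[m][:,2];print(round(x,3),len(q),np.percentile(q,[10,50,90]) if len(q) else "")
E
```

```text
[ 0.671  -0.0659  0.1144] [-0.0279 -0.0983  0.1144] [ 0.5624  0.8157 -0.6673]
tip px [[[299.1865 201.0847]]]
-0.08 64 [0.0864 0.0895 0.0979]
-0.072 67 [0.0902 0.0986 0.1008]
-0.064 1385 [0.2743 0.3696 0.4331]
-0.056 195 [0.1005 0.303  0.4449]
-0.048 121 [0.1015 0.2242 0.4444]
-0.04 343 [0.1043 0.1862 0.2281]
-0.032 144 [0.1038 0.1415 0.1722]
-0.024 61 [0.1047 0.1061 0.176 ]
-0.016 15 [0.1052 0.106  0.1813]
-0.008 5 [0.0854 0.0869 0.0883]
-0.0 31 [0.0851 0.0865 0.0874]
0.008 38 [0.0851 0.0868 0.0877]
```

```bash
python3 - <<'E'
from h import *
np.set_printoptions(precision=4,suppress=True)
for n in("side","top"):
    p=optics.capture(n);L=local(cloud(p))
    for z in(.1,.104,.108,.112,.116,.122,.13,.14,.15,.16):
        m=(abs(L[...,0]+.028)<.055)&(abs(L[...,1]+.075)<.06)&(abs(L[...,2]-z)<.003)
        if z<.109:m&=(L[...,1]>-.08)&(L[...,0]>-.04)
        q=L[m]
        if len(q):print(n,z,len(q),q[:,:2].min(0),q[:,:2].max(0),np.median(q,0))
    if n=="side":
        i=p["pixels"][140:240,250:350,::-1];cv2.imwrite("pics/s2.png",cv2.resize(i,None,fx=6,fy=6,interpolation=cv2.INTER_CUBIC))
E
```

```text
side 0.1 26 [-0.04   -0.0495] [-0.0326 -0.0218] [-0.0369 -0.0369  0.1017]
side 0.104 22 [-0.0397 -0.0479] [-0.0337 -0.0218] [-0.037  -0.0336  0.1024]
side 0.13 12 [-0.0372 -0.1104] [-0.0309 -0.0925] [-0.0359 -0.1029  0.1299]
side 0.14 30 [-0.0379 -0.1138] [-0.0194 -0.0861] [-0.0329 -0.1064  0.1395]
side 0.15 34 [-0.0379 -0.1136] [-0.0212 -0.0858] [-0.0337 -0.1047  0.1498]
side 0.16 23 [-0.0372 -0.1133] [-0.0299 -0.0938] [-0.0341 -0.1058  0.1604]
top 0.1 18 [-0.0399 -0.0461] [-0.0365 -0.0193] [-0.0382 -0.0316  0.1007]
top 0.104 11 [-0.0399 -0.0461] [-0.0365 -0.0218] [-0.0381 -0.0326  0.1016]
```

View pics/s2.png

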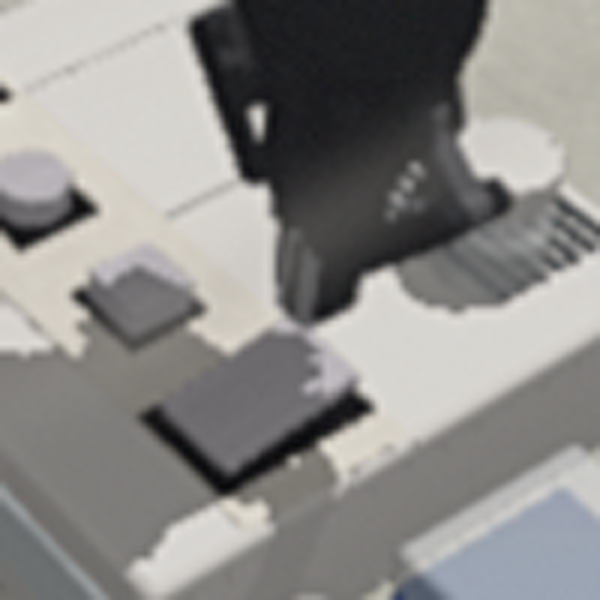

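The fingertips really end at z≈0.125, at the right xy, 20 mm above the rocker. The stated tip offset and the picture disagree, so I'll check it and descend on force.

```bash
python3 -c "
from h import *
print(arm.tips_ahead)"
python3 -m handwheel '{"linear":[[0,0,-0.3],[0,0,-0.6],[0,0,-0.9],[0,0,-1.2],[0,0,-1.5],[0,0,-1.8],[0,0,-2.0],[0,0,-2.1],[0,0,-2.1]],"angular":[[0,0,0],[0,0,0],[0,0,0],[0,0,0],[0,0,0],[0,0,0],[0,0,0],[0,0,0],[0,0,0]],"grip":[0,0,0,0,0,0,0,0,0]}'
```

```text
0.019
time: 5.6
position: [0.671, -0.0659, 0.0933]
orientation: [-0.0, -0.06, 0.998, 0.0]
ft_force: [0.1, -0.1, 0.8]
width: -0.004
grip_force: 0.0
```

```bash
python3 -m handwheel '{"linear":[[0,0,-0.1],[0,0,-0.2],[0,0,-0.3],[0,0,-0.3]],"angular":[[0,0,0],[0,0,0],[0,0,0],[0,0,0]],"grip":[0,0,0,0]}'; python3 -m handwheel '{"linear":[[0,0,-0.1],[0,0,-0.2],[0,0,-0.3],[0,0,-0.3]],"angular":[[0,0,0],[0,0,0],[0,0,0],[0,0,0]],"grip":[0,0,0,0]}'
```

```text
time: 5.93
position: [0.6715, -0.0659, 0.0907]
orientation: [0.0, -0.06, 0.998, -0.0]
ft_force: [-0.4, -0.3, 1.2]
width: 0.0
grip_force: 0.5
time: 6.27
position: [0.6719, -0.0658, 0.0887]
orientation: [0.001, -0.06, 0.998, -0.0]
ft_force: [0.2, 0.9, 6.2]
width: 0.002
grip_force: 3.2
```

```bash
python3 -m handwheel '{"linear":[[0,0,-0.1],[0,0,-0.2],[0,0,-0.2]],"angular":[[0,0,0],[0,0,0],[0,0,0]],"grip":[0,0,0]}'; python3 -m handwheel '{"linear":[[0,0,1],[0,0,3],[0,0,6],[0,0,9],[-3,1,9],[-7,3,9],[-11,5,9],[-14,7,9],[-17,9,9],[-20,10.5,9],[-23,11.5,9],[-23.5,11.6,9]],"angular":[[0,0,0],[0,0,0],[0,0,0],[0,0,0],[0,0,0],[0,0,0],[0,0,0],[0,0,0],[0,0,0],[0,0,0],[0,0,0],[0,0,0]],"grip":[0,0,0,0,0,0,0,0,0,0,0,0]}'
python3 - <<'E'
from h import *
np.set_printoptions(precision=4,suppress=True)
s=arm.state();print(local(s["position"]))
for n in("side","top"):
    p=optics.capture(n);L=local(cloud(p))
    for x in(-.07,-.06,-.05,-.04,-.03,-.02):
        m=(abs(L[...,0]-x)<.004)&(abs(L[...,1]+.099)<.014)&(L[...,2]>.07);print(n,x,m.sum(),np.median(L[m][:,2]))
    m=(abs(L[...,0]+.2)<.06)&(abs(L[...,1]-.045)<.04)&(L[...,2]>.058)&(L[...,2]<.07);q=L[m]
    if len(q):print("plate",len(q),np.percentile(q,[2,50,98],axis=0))
    # lowest gripper points
    t=local(s["position"]);m=(abs(L[...,0]-t[0])<.04)&(abs(L[...,1]-t[1])<.04)&(L[...,2]>.12)
    print("tipmin",np.percentile(L[m][:,2],[0,1,5]))
    cv2.imwrite(f"pics/{n}3.png",p["pixels"][:,:,::-1])
E
```

```text
time: 6.52
position: [0.672, -0.0658, 0.0884]
orientation: [0.001, -0.06, 0.998, -0.0]
ft_force: [-3.2, 0.8, 15.9]
width: -0.002
grip_force: 7.6
time: 7.52
position: [0.4297, 0.0517, 0.1746]
orientation: [-0.003, -0.062, 0.998, -0.0]
ft_force: [-0.4, -0.7, -0.8]
width: -0.001
grip_force: 0.0
[-0.2535  0.0471  0.1746]
side -0.07 65 0.10567188125729665
side -0.06 32 0.10482661462419467
side -0.05 35 0.10307323868823545
side -0.04 32 0.10102633017124152
side -0.03 30 0.09960617182514492
side -0.02 30 0.09751215746113343
plate 153 [[-0.2045  0.0067  0.0584]
 [-0.201   0.0423  0.0663]
 [-0.1947  0.0813  0.0686]]
tipmin [0.1854 0.2035 0.2619]
top -0.07 42 0.1046736398283281
top -0.06 44 0.10293086799972709
top -0.05 44 0.10107424997907956
top -0.04 43 0.09950510125366224
top -0.03 45 0.0977273569398698
top -0.02 36 0.09039093652679603
plate 161 [[-0.2076  0.007   0.0615]
 [-0.2025  0.0455  0.0658]
 [-0.1978  0.083   0.0689]]
tipmin [0.229  0.3192 0.3933]
```

The rocker is on (slope -10°). Finger ends are consistently about 11 mm above the reported TCP z, so I'll allow for that. The plate's outer face is at local x≈-0.206. Next I go down in front of it to TCP z≈0.039 and push.

```bash
python3 -m handwheel '{"linear":[[0,-0.2,-3.5],[0,-0.2,-7],[0,-0.2,-10.5],[0,-0.2,-13],[0,-0.2,-13.5],[0.6,-0.1,-13.5],[1.2,-0.1,-13.5],[1.8,0,-13.5],[2.4,0.1,-13.5],[3.0,0.2,-13.5],[3.0,0.2,-13.5]],"angular":[[0,0,0],[0,0,0],[0,0,0],[0,0,0],[0,0,0],[0,0,0],[0,0,0],[0,0,0],[0,0,0],[0,0,0],[0,0,0]],"grip":[0,0,0,0,0,0,0,0,0,0,0]}'
```

```text
time: 8.53
position: [0.4686, 0.0524, 0.0417]
orientation: [0.002, -0.06, 0.998, 0.0]
ft_force: [-0.4, -0.6, 0.1]
width: 0.001
grip_force: 0.0
```

```bash
python3 -m handwheel '{"linear":[[0.3,0.04,-0.1],[0.6,0.07,-0.2],[0.9,0.11,-0.2],[1.2,0.14,-0.2],[1.5,0.18,-0.2],[1.8,0.21,-0.2],[2.1,0.25,-0.2],[2.4,0.28,-0.2],[2.7,0.32,-0.2],[3.0,0.36,-0.2],[3.2,0.38,-0.2],[3.2,0.38,-0.2]],"angular":[[0,0,0],[0,0,0],[0,0,0],[0,0,0],[0,0,0],[0,0,0],[0,0,0],[0,0,0],[0,0,0],[0,0,0],[0,0,0],[0,0,0]],"grip":[0,0,0,0,0,0,0,0,0,0,0,0]}'
```

```text
time: 9.53
position: [0.4988, 0.056, 0.0386]
orientation: [0.0, -0.06, 0.998, 0.0]
ft_force: [-0.1, -0.5, -0.1]
width: 0.001
grip_force: 0.0
```

```bash
python3 -m handwheel '{"linear":[[0.2,0.02,0],[0.4,0.05,0],[0.5,0.06,0],[0.6,0.07,0],[0.6,0.07,0]],"angular":[[0,0,0],[0,0,0],[0,0,0],[0,0,0],[0,0,0]],"grip":[0,0,0,0,0]}'
```

```text
time: 9.95
position: [0.5043, 0.0566, 0.0385]
orientation: [0.0, -0.06, 0.998, 0.0]
ft_force: [-0.7, -0.4, -0.1]
width: -0.001
grip_force: 0.3
```

```bash
python3 - <<'E'
from h import *
np.set_printoptions(precision=4,suppress=True)
p=optics.capture("side");L=local(cloud(p))
m=(abs(L[...,0]+.2)<.06)&(abs(L[...,1]-.045)<.04)&(L[...,2]>.058)&(L[...,2]<.07);q=L[m]
print("plate",len(q),np.percentile(q,[2,50,98],axis=0))
i=p["pixels"][130:260,150:320,::-1]
cv2.imwrite("pics/s4.png",cv2.resize(i,None,fx=4,fy=4,interpolation=cv2.INTER_CUBIC))
E
```

```text
plate 103 [[-0.1879  0.0064  0.059 ]
 [-0.1657  0.0282  0.0659]
 [-0.1569  0.046   0.0693]]
```

View pics/s4.png

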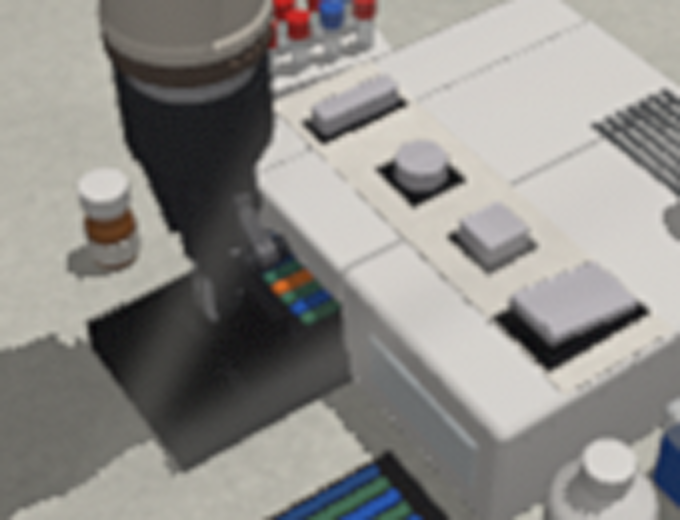

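The fingers (crop 205,310) are pushing the plate, which is now close to home. I push on until the stop.

```bash
python3 -m handwheel '{"linear":[[0.2,0.02,0],[0.4,0.05,0],[0.5,0.06,0],[0.5,0.06,0]],"angular":[[0,0,0],[0,0,0],[0,0,0],[0,0,0]],"grip":[0,0,0,0]}'
```

```text
time: 10.33
position: [0.5089, 0.0572, 0.0384]
orientation: [-0.0, -0.06, 0.998, -0.0]
ft_force: [-1.5, -0.4, 1.1]
width: 0.002
grip_force: 1.1
```

```bash
python3 -m handwheel '{"linear":[[0.2,0.02,0],[0.4,0.05,0],[0.4,0.05,0]],"angular":[[0,0,0],[0,0,0],[0,0,0]],"grip":[0,0,0]}'
```

```text
time: 10.58
position: [0.5088, 0.0571, 0.0378]
orientation: [-0.004, -0.06, 0.998, -0.001]
ft_force: [-10.2, -0.7, 8.6]
width: -0.004
grip_force: 5.5
```

At the stop: 10 N and no further motion. I back off, rise and go above the square lock key (0.641, -0.0035).

```bash
python3 -m handwheel '{"linear":[[-1.5,-0.2,0],[-3,-0.4,0],[-3,-0.4,4],[-3,-0.4,8],[-3,-0.4,10],[0,-1.5,10],[3.5,-3,10],[7,-4.5,10],[10,-5.5,10],[12.8,-6.1,10],[12.8,-6.1,9],[12.8,-6.1,8]],"angular":[[0,0,0],[0,0,0],[0,0,0],[0,0,0],[0,0,0],[0,0,0],[0,0,0],[0,0,0],[0,0,0],[0,0,0],[0,0,0],[0,0,0]],"grip":[0,0,0,0,0,0,0,0,0,0,0,0]}'; python3 - <<'E'
from h import *
np.set_printoptions(precision=4,suppress=True)
print(arm.state()["position"])
for n in("side","top"):
    p=optics.capture(n);L=local(cloud(p))
    m=(abs(L[...,0]+.18)<.04)&(abs(L[...,1]-.045)<.04)&(L[...,2]>.062)&(L[...,2]<.07);q=L[m]
    if len(q):print(n,"plate",len(q),np.percentile(q,[2,50,98],axis=0))
E
```

```text
time: 11.58
position: [0.6433, -0.004, 0.1185]
orientation: [0.002, -0.059, 0.998, -0.0]
ft_force: [-0.0, 0.2, -0.3]
width: -0.001
grip_force: 0.0
[ 0.6433 -0.004   0.1185]
side plate 133 [[-0.1615  0.0066  0.0626]
 [-0.1576  0.0427  0.0669]
 [-0.1521  0.0826  0.0689]]
top plate 56 [[-0.1649  0.0556  0.0638]
 [-0.1603  0.0694  0.0661]
 [-0.1556  0.0839  0.0692]]
```

The plate spans -0.165 to -0.155, so it is home. Now I press the lock key.

```bash
python3 -m handwheel '{"linear":[[-0.1,0,-1.2],[-0.1,0,-2.3],[-0.1,0,-2.7],[-0.1,0,-2.9],[-0.1,0,-3.1],[-0.1,0,-3.3],[-0.1,0,-3.5],[-0.1,0,-3.6],[-0.1,0,-3.6]],"angular":[[0,0,0],[0,0,0],[0,0,0],[0,0,0],[0,0,0],[0,0,0],[0,0,0],[0,0,0],[0,0,0]],"grip":[0,0,0,0,0,0,0,0,0]}'
```

```text
time: 12.43
position: [0.64, -0.0031, 0.0852]
orientation: [0.0, -0.06, 0.998, -0.0]
ft_force: [-9.7, 0.4, 17.8]
width: 0.001
grip_force: 8.7
```

```bash
python3 -m handwheel '{"linear":[[0,0,-0.1],[0,0,-0.2],[0,0,-0.2]],"angular":[[0,0,0],[0,0,0],[0,0,0]],"grip":[0,0,0]}'
```

```text
time: 12.68
position: [0.6402, -0.0031, 0.0851]
orientation: [0.0, -0.06, 0.998, -0.0]
ft_force: [-12.9, -0.0, 29.3]
width: -0.001
grip_force: 14.5
```

```bash
python3 -m handwheel '{"linear":[[0,0,2],[0,0,5],[-0.4,3.5,5],[-0.8,7,5],[-1.2,10,5],[-1.5,13,5],[-1.5,13,4],[-1.5,13,4]],"angular":[[0,0,0],[0,0,0],[0,0,0],[0,0,0],[0,0,0],[0,0,0],[0,0,0],[0,0,0]],"grip":[0,0,0,0,0,0,0,0]}'; python3 - <<'E'
from h import *
np.set_printoptions(precision=4,suppress=True)
s=arm.state();print(s["position"],local(s["position"]))
for n in("side","top"):
    p=optics.capture(n);L=local(cloud(p))
    for k,y in(("rocker",-.099),("lock",-.033),("stop",.033),("start",.099)):
        m=(abs(L[...,0]+.05)<.009)&(abs(L[...,1]-y)<.006)&(L[...,2]<.11);print(n,k,m.sum(),np.median(L[m][:,2]))
E
```

```text
time: 13.35
position: [0.624, 0.13, 0.1196]
orientation: [-0.0, -0.062, 0.998, 0.001]
ft_force: [-0.5, -0.4, -0.8]
width: 0.003
grip_force: 0.0
[0.624  0.13   0.1196] [-0.0513  0.1018  0.1196]
side rocker 34 0.10284654787402803
side lock 33 0.09665507541882747
side stop 27 0.10246570517558476
side start 24 0.10222622060649891
top rocker 43 0.10158007209109002
top lock 43 0.09509040492653463
top stop 43 0.10125716083455545
top start 0 nan
  return _methods._mean(a, axis=axis, dtype=dtype,
  ret = ret.dtype.type(ret / rcount)
```

The lock is down (6 mm lower), the stop key is untouched and the rocker is on. Now I press start.

```bash
python3 -m handwheel '{"linear":[[0,-0.3,-1.2],[0,-0.3,-2.4],[0,-0.3,-2.8],[0,-0.3,-3.0],[0,-0.3,-3.2],[0,-0.3,-3.4],[0,-0.3,-3.6],[0,-0.3,-3.7],[0,-0.3,-3.7],[0,-0.3,-3.7]],"angular":[[0,0,0],[0,0,0],[0,0,0],[0,0,0],[0,0,0],[0,0,0],[0,0,0],[0,0,0],[0,0,0],[0,0,0]],"grip":[0,0,0,0,0,0,0,0,0,0]}'
```

```text
time: 14.28
position: [0.6251, 0.1229, 0.0852]
orientation: [0.0, -0.059, 0.998, -0.001]
ft_force: [-4.4, -3.4, 12.4]
width: -0.004
grip_force: 6.0
```

Start is at its stop: same height as the lock bottom, 12 N. I hold briefly, lift off and verify.

```bash
python3 -m handwheel '{"linear":[[0,0,0],[0,0,0],[0,0,1],[0,0,4],[0,0,8],[0,0,12],[-4,0,12],[-8,0,12],[-10,0,12],[-10,0,12],[-10,0,12],[-10,0,12]],"angular":[[0,0,0],[0,0,0],[0,0,0],[0,0,0],[0,0,0],[0,0,0],[0,0,0],[0,0,0],[0,0,0],[0,0,0],[0,0,0],[0,0,0]],"grip":[0,0,0,0,0,0,0,0,0,0,0,0]}'; python3 - <<'E'
from h import *
p=optics.capture("side");L=local(cloud(p))
for k,y in(("rocker",-.099),("lock",-.033),("stop",.033),("start",.099)):
    m=(abs(L[...,0]+.05)<.009)&(abs(L[...,1]-y)<.006)&(L[...,2]<.11);print(k,m.sum(),np.median(L[m][:,2]))
m=(abs(L[...,0]+.02-.0)<.005)&(abs(L[...,1]+.099)<.014);print("rocker far",np.median(L[m][:,2]))
m=(abs(L[...,0]+.18)<.04)&(abs(L[...,1]-.045)<.04)&(L[...,2]>.062)&(L[...,2]<.07);print("plate",np.percentile(L[m],[2,50,98],axis=0)[:,0])
cv2.imwrite("pics/s5.png",p["pixels"][:,:,::-1])
E
```

```text
time: 15.28
position: [0.5261, 0.1241, 0.2042]
orientation: [0.001, -0.06, 0.998, 0.0]
ft_force: [0.1, 0.0, 0.1]
width: 0.0
grip_force: 0.0
rocker 31 0.10327579371722533
lock 31 0.09647350440428709
stop 27 0.10253868279828124
start 23 0.10231115158757915
rocker far 0.09780257833217405
plate [-0.16162131 -0.1576427  -0.15188272]
```

View pics/s5.png

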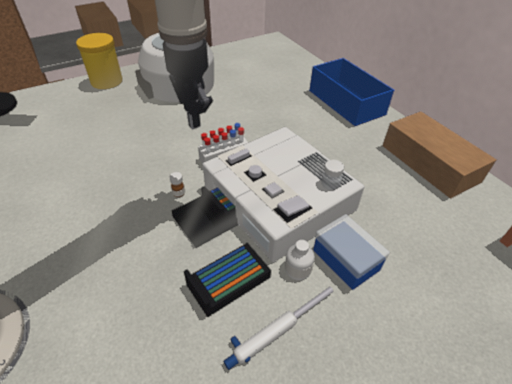

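The picture shows the arm clear (tip at 195,120), the cassette home (210,215), the lock down (273,190), start (238,157) and stop (255,172) up, and the bystanders in place.

```bash
python3 -c "
from h import *
print(order.job_done())"
```

```text
the job is handed in; nothing more can be done
None
```

The job is handed in, and no verdict came back: the rocker is on, the cassette is home and the lock is down; start was pressed to its stop and came back up, the stop key and bystanders stand untouched in the last picture, and the arm is clear.

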